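# Set the strain viewer's analyser to the red index over a moulded dish

### The arm

A 6-joint arm with a two-finger parallel gripper is mounted at the origin on a cart in front of the work surface, level with it; the furniture and walls round the work are solid. World frame = base frame: x ahead of the robot, y to its left, z up, the work surface at z = 0. Lengths are in m, angles in rad, forces in N, time in s.
With the tool pointing down it reaches from about 0.35 to 0.975 m from the base axis. Payload 4.9 kg.
Tool frame: the origin (TCP) lies on the centre line of the jaws, within the pads' length; the fingertips stand manip.tip_reach ahead of it and the grasp point (between the pads) is the TCP (manip.tip_reach is the distance from the TCP to the fingertips, in m); z points along the fingers, y is the line along which they close (so a half turn about z gives the same grasp; the last joint's range is limited). The gripper opens to 85 mm and grips with 20 to 120 N. Pads are 22 mm wide; open, the fingers measure 114 mm over their backs; the gripper's body (76 mm by 85 mm) begins 54 mm behind the grasp point. The pads swing forward as they close: fully open they stand 13 mm farther back than shut.
Start: joints at [-1.379, 0.053, 1.613, -0, 1.476, -0.119], TCP at [0.191, -0.595, 0.25] pointing down, gripper open.
Joint ranges: [-3.01, 3.01], [-1.01, 2.22], [0.06, 2.58], [-1.02, 4.17], [0.09, 2.62], [-3.14, 3.14]. Speed limits (rad/s): [2.57, 2.57, 3.14, 3.14, 3.14, 3.14].

### API

Orientations are given as a unit quaternion [w, x, y, z].
In Python, from plant import manip gives the robot as it stands. The module is installed in compiled form; this text tells all that it offers.
- The arm moves only by the tool move_arm, never from a script. Its argument "rows" is a list of rows, each a list of 7 numbers: the shift along the tool's x, y, z in cm, then the turn, a rotation vector about the tool's x, y, z in degrees, then the opening, from -1 (shut) to 1 (fully open). In form: [[tx, ty, tz, ax, ay, az, jaw], ...]. A call has 1 to 20 rows; each row shifts and turns the commanded pose from where the row before left it, along the tool's axes as they then stand; what a row does not reach is not made up. A row lasts 1/12 s, in which the tool goes at most 41.7 mm and 7.16 degrees, less where a joint would pass 70% of its speed; a pose out of reach is approached as far as the arm can. A call is refused whole if a number of a shift passes 4.17 or a number of a turn 7.16, either way. A call with a gripper value outside its range is refused whole. The fingers move at their own pace and stop on an object; the grip force is fixed at half the most. Time passes only in rows, so rows that do not move let the fingers close. It gives the time, the measured TCP pose, the force, the opening and the grip force at its end, in the units of the state.
- manip.state(): the state, without advancing time (a new reading comes with each control period).
- manip.grab_frame(name): name is "scene" or "top" or "wrist"; returns a dict with "img" (384x512x3 uint8, blue, green, red), "mtx" (3x3 intrinsics, pixels), "k1" (the pictures are not rectified: a ray, as slopes to the right and down, at radius r is drawn at 1 + k1 r^2 times it, then the intrinsics apply), "R" (3x3) and "t" (3): a world point X has camera coordinates R X + t. Camera axes: x right, y down, z forward; pixel columns grow to the right and rows downward; lengths in m; the calibration is good to about 2 mm. A picture is of the moment at which its call begins. There is no depth.
- manip.job_done(): hands the job in; it is judged then, once.
The state is a dict: "time": time; "joint_pos": joint angles; "joint_vel": joint speeds; "joint_efforts": joint torques, N m; "tool_pos": TCP position; "tool_rot": TCP orientation; "contact_force": force on the tool from outside, world axes, zero at the start; "ft_torque": the same for the moment, N m; "gripper_width": opening from 0.0 (shut) to 1.0 (fully open); "grasp_force": force on a finger pad.
Only numpy, scipy, OpenCV 4.12 (cv2) and the standard library are available. Lean on these libraries where they do the work, as an engineer would, in place of code of your own. Each camera call takes 0.05 s, during which the arm holds its last target. There are 200 camera calls.

### The job

Get the strain viewer ready to inspect the moulded dish that lies on its lit stage: with a fingertip, push the swing arm in over the dish until it rests against its stop, and push the yellow-knobbed lever round the scale until its pointer stands over the red index. Push the knob lightly without gripping it, lift nothing, and leave the dish and the other things on the bench where they are.

Things in the scene. Friction and masses are not known exactly. Their poses are not given: they have to be found in the camera images.
- stage (a point): strain viewer: a white light box, 150 x 140 mm with a 64 mm wide neck running 170 mm to the back, screwed down (cannot be moved); this point is the centre of its round lit stage, 46 mm above the bench. The point's axes are the viewer's: -x is its front, +x runs back along the neck, z up.
- dish: clear plastic dish, 68 mm across, 15 mm high, loose, lying in the middle of the lit stage; origin at the centre of its underside. To be left alone.
- swing_arm (a joint): black horizontal swing arm, underside 80 mm, top 90 mm above the bench, on a vertical axis at the viewer's back. 0 = against its stop, ring centred over the stage; grows to 1.15 rad swinging out to the viewer's left (+y, clockwise from above), so it is pushed in counter-clockwise. Stiff, stays where it is left: 0.3 N m, about 5 N at its handle.
- swing_pivot (a point): point on the swing arm's vertical turning axis, 140 mm behind the stage centre, 120 mm above the bench. A short steel stop post with a rubber sleeve (top 90 mm) stands beside the arm on the viewer's right; the arm comes to rest against it.
- swing_post: upright black handle post on the swing arm, 14 mm thick; origin at the centre of its foot, 62 mm from the turning axis, on the arm's top (90 mm above the bench); its top is 120 mm above the bench. It spins freely on its pin, otherwise fixed to the arm.
- ring_centre (a point): centre of the analyser ring, which turns about this vertical axis in a round head at the swing arm's end, 140 mm from the swing axis; point 93.5 mm above the bench. The head is 124 mm across, a white degree scale on its top (90 mm above the bench, lines every 5 degrees); the ring inside is 91 mm across, top 93 mm.
- analyser_ring (a joint): turn of the ring and its lever in the head, rad, counter-clockwise from above positive; at 0 the lever points straight away from the swing axis (to the viewer's front when the arm is in), negative to the viewer's left, positive to its right; range -1.3 to 1.3, starts at the left. Turns lightly (0.06 N m, about 0.8 N at the knob), stays where it is left.
- yellow_knob: upright yellow knob on the end of the analyser lever, 12.4 mm thick, 26 mm tall; origin at the centre of its underside, 79 mm from ring_centre, 97 mm above the bench, on the steel lever bar's top; its top is 123 mm above the bench. It spins freely on its pin, otherwise fixed to the lever.
- pointer (a point): point on the centre line of the lever bar (5 mm wide) over the scale, 57 mm from ring_centre: the pointer.
- red_index (a joint): angle of the red index on the scale, same zero and sense as analyser_ring: the lever is set when the two are equal. It is fixed in a run and cannot be pushed.
- index_mark (a point): middle of the red index, a 9 mm wide flat red clip on the scale's outer edge, 59 mm from ring_centre, in the pointer's plane.
- dish_next: clear plastic dish, 68 mm across, 15 mm high, loose on the bench front to the right; origin at the centre of its underside. Leave alone.
- dish_last: the same kind of dish, lying on top of dish_next. Leave alone.
- beaker: clear beaker, 54 mm across, 70 mm high, loose on the bench in front of the viewer; origin under its centre. Leave alone.
- tweezers: forceps, 133 mm long, lying loose on the bench to the right. Leave alone.
- vial_blue: vial with blue cap, 23 mm across, 52 mm high, standing loose on the left. Leave alone.
- vial_red: vial with red cap, 23 mm across, 52 mm high, standing loose on the left. Leave alone.

How it is judged:
By the outcome, as a careful person would: the job done as asked, in the order asked, and still so for the second after the job is handed in, with the robot touching nothing.
It also fails if it takes over 48 s, if anything falls off the work surface, if the arm or the gripper's body presses on something with over 40 N, if the wrist force passes 120 N, or if a joint passes its speed limit or range.

## Working session

There is one attempt and no reset: what is moved stays moved. The work goes in short steps, Python scripts to look and compute and a tool call to move; the robot and the scene stay as the last step left them, time stands still between calls to the robot, and variables do not carry over. Pictures are saved under pics/ and viewed, at most 10 in all, crops included, and the job is handed in when it is done.

Besides the shell and the picture viewer there is one more tool, called after "Emit:" as name(argument=value, ...) on one line, values as JSON. move_arm: Moves the arm, as the interface text tells. Its arguments: {"type":"object","properties":{"rows":{"type":"array","items":{"type":"array","items":{"type":"number"}}}},"required":["rows"]}

```bash
mkdir -p pics; cat > h.py <<'E'
import numpy as np, cv2
from plant import manip
def grab(n,f=None):
    d=manip.grab_frame(n)
    if f: cv2.imwrite('pics/'+f,d['img'])
    return d
def ray(d,u,v):
    K=np.array(d['mtx']);x=(u-K[0,2])/K[0,0];y=(v-K[1,2])/K[1,1]
    rd=np.hypot(x,y);r=rd
    for _ in range(30): r=rd/(1+d['k1']*r*r)
    s=r/rd if rd>0 else 1
    R=np.array(d['R']);t=np.array(d['t'])
    return -R.T@t, R.T@np.array([x*s,y*s,1.])
def plane(d,u,v,z):
    c,r=ray(d,u,v); return c+r*(z-c[2])/r[2]
def two(d1,p1,d2,p2):
    c1,r1=ray(d1,*p1);c2,r2=ray(d2,*p2)
    A=np.stack([r1,-r2],1);s=np.linalg.lstsq(A,c2-c1,rcond=None)[0]
    a=c1+s[0]*r1;b=c2+s[1]*r2
    return (a+b)/2,np.linalg.norm(a-b)
def proj(d,X):
    p=np.array(d['R'])@np.array(X)+np.array(d['t']);x,y=p[:2]/p[2];f=1+d['k1']*(x*x+y*y)
    K=np.array(d['mtx']);return np.array([K[0,0]*x*f+K[0,2],K[1,1]*y*f+K[1,2]])
def blobs(d,col,amin=8):
    h=cv2.cvtColor(d['img'],cv2.COLOR_BGR2HSV)
    if col=='y': m=cv2.inRange(h,(20,120,90),(35,255,255))
    if col=='r': m=cv2.inRange(h,(0,130,80),(8,255,255))|cv2.inRange(h,(172,130,80),(180,255,255))
    n,l,s,c=cv2.connectedComponentsWithStats(m)
    return [(c[i].round(1).tolist(),s[i].tolist()) for i in range(1,n) if s[i,4]>=amin]
E
python3 - <<'E'
from h import *
for n in('scene','top'):
    d=grab(n,n+'0.png'); print(n,'C',(-np.array(d['R']).T@d['t']).round(3),blobs(d,'y'),blobs(d,'r'))
    cv2.imwrite('pics/'+n+'0.png',d['img'])
s=manip.state();print(s['tool_pos'],s['tool_rot'],manip.tip_reach,s['gripper_width'],s['contact_force'])
E
```

```text
scene C [-0.162  1.01   0.789] [([217.0, 213.0], [216, 209, 3, 9, 27]), ([48.9, 248.8], [46, 246, 7, 7, 41]), ([175.9, 348.4], [174, 347, 5, 4, 13])] [([361.4, 6.9], [334, 0, 49, 21, 596]), ([418.2, 8.8], [383, 0, 72, 22, 1201]), ([49.6, 14.0], [42, 8, 17, 13, 190]), ([140.4, 17.8], [136, 16, 9, 4, 18]), ([364.7, 182.9], [362, 180, 6, 6, 15]), ([390.3, 186.3], [376, 181, 30, 12, 195]), ([352.8, 203.0], [340, 193, 24, 22, 225]), ([419.3, 217.1], [372, 198, 90, 54, 1530]), ([234.6, 215.3], [233, 213, 4, 6, 15]), ([419.5, 243.7], [412, 239, 15, 11, 50]), ([429.2, 267.8], [428, 266, 4, 5, 9]), ([231.2, 293.9], [227, 291, 9, 7, 52]), ([2.7, 336.3], [0, 324, 9, 24, 140]), ([18.6, 328.7], [15, 326, 8, 6, 34])]
top C [ 0.276 -0.105  1.353] [([201.6, 185.8], [200, 184, 4, 5, 14]), ([86.1, 245.1], [85, 244, 3, 3, 8])] [([443.1, 1.6], [440, 0, 6, 5, 8]), ([453.2, 4.5], [450, 4, 7, 2, 8]), ([493.4, 115.2], [492, 109, 4, 16, 34]), ([39.7, 141.8], [30, 135, 26, 15, 228]), ([494.7, 163.4], [489, 160, 14, 7, 53]), ([218.0, 195.0], [217, 193, 3, 5, 11]), ([138.4, 250.2], [136, 247, 6, 7, 32]), ([503.7, 281.1], [496, 275, 16, 13, 80]), ([508.5, 298.1], [503, 285, 9, 30, 142]), ([492.0, 300.0], [490, 298, 4, 4, 8]), ([494.0, 309.7], [492, 308, 5, 4, 11]), ([461.1, 323.0], [456, 316, 10, 17, 41]), ([495.4, 319.2], [494, 318, 5, 4, 9]), ([506.1, 332.6], [500, 329, 12, 8, 32]), ([459.2, 332.9], [457, 330, 5, 6, 10]), ([201.1, 351.0], [191, 332, 23, 35, 353]), ([497.0, 338.7], [491, 335, 14, 8, 24]), ([477.7, 346.3], [473, 345, 11, 4, 12]), ([348.8, 371.4], [299, 350, 93, 34, 1176]), ([453.0, 353.0], [448, 353, 11, 1, 11]), ([216.9, 376.0], [196, 363, 63, 21, 562]), ([295.4, 381.8], [294, 380, 4, 4, 11])]
[ 0.19102853 -0.59453969  0.2491809 ] [-9.36457473e-04  9.87951432e-01  1.54761395e-01 -3.36614130e-05] 0.019 0.9996154135286464 [ 0.80820524 -0.3974395  -0.15739209]
```

View pics/scene0.png

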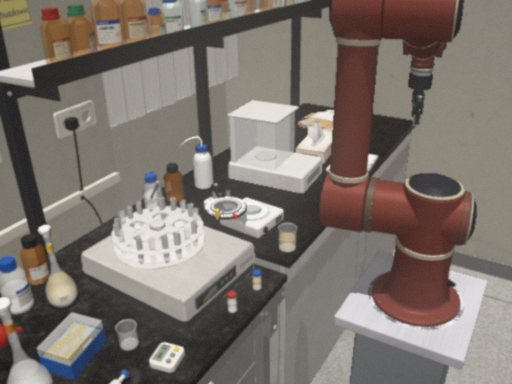

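View pics/top0.png

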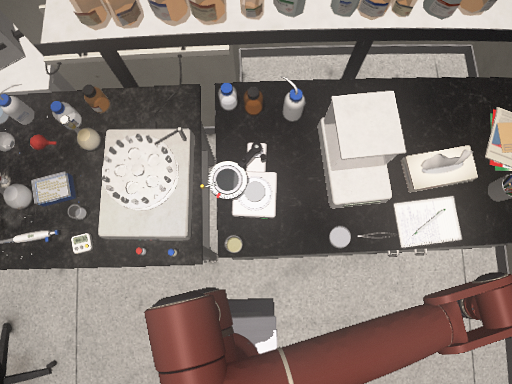

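The scene view shows the viewer at about (245,210), with the knob at (217,213) and the red index at (235,215). In the top view the ring head is at (228,180), the lit stage at (255,191), the knob at (202,186) and the red index at (218,195). A tube rack or shaker stands close on the left.

```bash
python3 - <<'E'
from h import *
s=grab('scene');t=grab('top')
print('knob',two(s,(217,213),t,(201.6,185.8)))
print('idx',two(s,(234.6,215.3),t,(218,195)))
print('idx@.09',plane(t,218,195,.0935),'knob@.115',plane(t,201.6,185.8,.115))
for n,u,v,z in(('stage',255,190.5,.046),('head',228,180.5,.093),('boxFL',233,216,.046),('boxFR',276,215,.046)):print(n,plane(t,u,v,z).round(4))
a=cv2.resize(t['img'][135:225,150:300],None,fx=5,fy=5,interpolation=cv2.INTER_CUBIC)
b=cv2.resize(s['img'][180:270,180:310],None,fx=5,fy=5,interpolation=cv2.INTER_CUBIC)
cv2.imwrite('pics/t1.png',a);cv2.imwrite('pics/s1.png',b)
E
```

```text
knob (array([0.5512626 , 0.05278032, 0.11074367]), np.float64(0.002250674719188611))
idx (array([0.52524491, 0.00526015, 0.08677402]), np.float64(0.0025840065482204493))
idx@.09 [0.52509442 0.0052731  0.0935    ] knob@.115 [0.55133948 0.05279076 0.115     ]
stage [ 0.5445 -0.1093  0.046 ]
head [ 0.5698 -0.0267  0.093 ]
boxFL [ 0.465  -0.0366  0.046 ]
boxFR [ 0.4628 -0.1726  0.046 ]
```

View pics/t1.png

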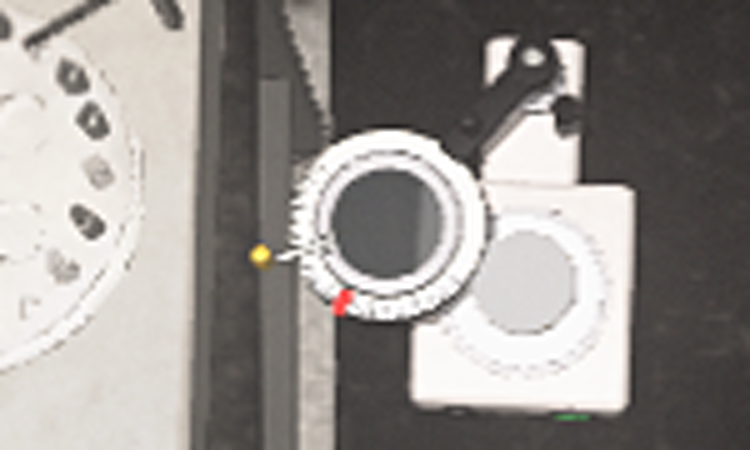

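View pics/s1.png

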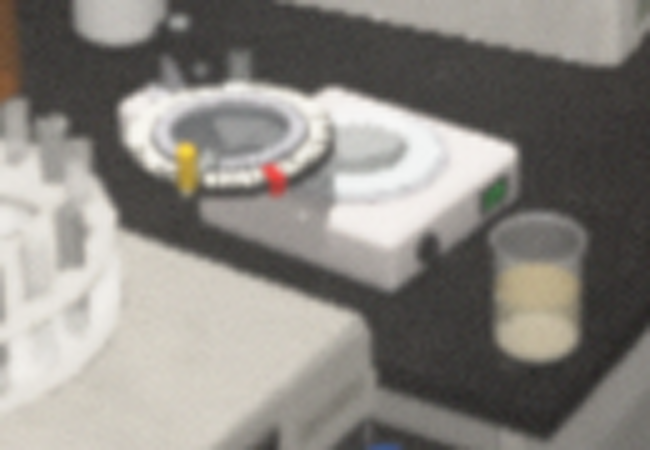

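The top crop shows the pivot at crop (533,57), the handle post at (470,127) and the stop post at (567,112). The head centre is at (388,225), the stage at (525,281), the knob at (260,255) and the index at (342,302). The scene crop agrees, and shows the beaker standing at front left.

```bash
cat > geo.py <<'E'
from h import *
def Rm():
    from scipy.spatial.transform import Rotation as Ro
    s=manip.state();q=s['tool_rot'];return np.array(s['tool_pos']),Ro.from_quat([q[1],q[2],q[3],q[0]]).as_matrix()
E
python3 - <<'E'
from geo import *
t=grab('top')
f=lambda u,v,z:plane(t,150+(u+.5)/5-.5,135+(v+.5)/5-.5,z)
P=f(533,57,.12);po=f(470,127,.118);st=f(567,112,.09);H=f(388,225,.091);S=f(525,281,.046);k=f(260,255,.118);ix=f(342,302,.093)
for n,x in dict(P=P,post=po,stop=st,head=H,stage=S,knob=k,idx=ix,FL=f(412,402,.046),FR=f(625,410,.046),BR=f(633,188,.046)).items():print(n,x.round(4))
d=lambda a,b:np.linalg.norm((a-b)[:2]);print('P-S',d(P,S),'P-H',d(P,H),'P-post',d(P,po),'H-k',d(H,k),'H-ix',d(H,ix))
an=lambda a,b:np.degrees(np.arctan2(-(b-a)[1],-(b-a)[0]))
print('yaw',an(P,S),'arm',an(P,H),an(P,po),'lever',an(H,k)-an(P,H),'idx',an(H,ix)-an(P,H))
p,R=Rm();print(p,R.round(3))
E
```

```text
P [ 0.6693 -0.1182  0.12  ]
post [ 0.6266 -0.0778  0.118 ]
stop [ 0.6419 -0.1384  0.09  ]
head [ 0.5732 -0.0241  0.091 ]
stage [ 0.5435 -0.108   0.046 ]
knob [0.5513 0.0524 0.118 ]
idx [0.5252 0.0053 0.093 ]
FL [ 0.4683 -0.0335  0.046 ]
FR [ 0.4579 -0.1679  0.046 ]
BR [ 0.602 -0.18   0.046]
P-S 0.12622159109316014 P-H 0.13446424958891628 P-post 0.05880307353608658 H-k 0.07961836941452882 H-ix 0.056327013249345664
yaw -4.630512393833047 arm -44.36188007891879 -43.39859900885414 lever -29.667839770173245 idx 12.825384387559268
[ 0.19108491 -0.59474748  0.2496678 ] [[ 0.952  0.306 -0.   ]
 [ 0.306 -0.952  0.001]
 [ 0.    -0.001 -1.   ]]
```

Emit:
move_arm(rows=[[2.95,-2.31,-0.5,0,0,0,-1],[2.95,-2.31,-0.5,0,0,0,-1],[2.95,-2.31,-0.5,0,0,0,-1],[2.95,-2.31,-0.5,0,0,0,-1],[2.95,-2.31,-0.5,0,0,0,-1],[2.95,-2.31,-0.5,0,0,0,-1],[2.95,-2.31,-0.5,0,0,0,-1],[2.95,-2.31,-0.5,0,0,0,-1],[2.95,-2.31,-0.5,0,0,0,-1],[2.95,-2.31,-0.5,0,0,0,-1],[3,-2.34,0,0,0,0,-1],[3,-2.34,0,0,0,0,-1],[3,-2.34,0,0,0,0,-1],[3,-2.34,0,0,0,0,-1],[3,-2.34,0,0,0,0,-1],[3,-2.34,0,0,0,0,-1],[0,0,0,0,0,7,-1],[0,0,0,0,0,7,-1],[0,0,0,0,0,0,-1]])

```text
time: 1.83
tool_pos: [0.53, -0.0953, 0.3]
tool_rot: [-0.0, 0.999, 0.033, -0.0]
contact_force: [0.1, -0.3, -0.1]
gripper_width: 0.005
grasp_force: 0.0
```

```bash
python3 - <<'E'
from geo import *
w=grab('wrist','w1.png');print('C',(-np.array(w['R']).T@w['t']).round(3),blobs(w,'y'),blobs(w,'r'))
p,R=Rm();print(p,R.round(3),manip.tip_reach,manip.state()['time'],manip.state()['contact_force'])
for X in((.669,-.118,.12),(.5435,-.108,.046),(.573,-.024,.09)):print(proj(w,X).round(0))
E
```

```text
C [ 0.609 -0.089  0.422] [([95.9, 135.3], [86, 128, 21, 16, 256])] [([153.2, 160.9], [146, 153, 15, 17, 132])]
[ 0.5298339  -0.09576664  0.30009982] [[ 0.998  0.07  -0.   ]
 [ 0.07  -0.998  0.   ]
 [-0.    -0.    -1.   ]] 0.019 1.8833 [-6.20528598e-04 -1.29633994e+00 -3.84208098e-01]
[294.   5.]
[266. 144.]
[183. 116.]
```

View pics/w1.png

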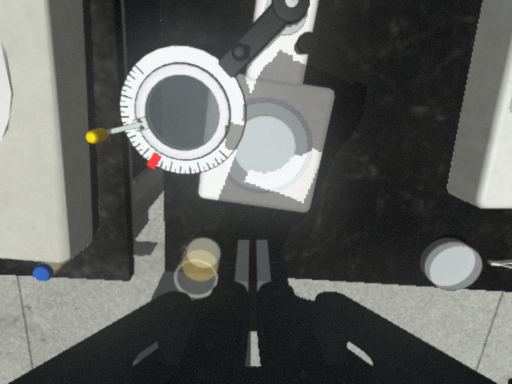

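The wrist view is clear: knob at (96,135), red index at (153,161), head centre near (183,110), handle post near (240,52), pivot cap near (291,8) and stage circle near (266,146).

```bash
python3 - <<'E'
from geo import *
w=dict(grab('wrist'));g=cv2.cvtColor(w['img'],cv2.COLOR_BGR2GRAY)
# head: outer edge of white scale along radial rays from a rough centre
def edge(c,r0,r1,a0,a1,sgn):
    out=[]
    for a in np.radians(np.arange(a0,a1,4)):
        rr=np.arange(r0,r1,.5);x=c[0]+rr*np.cos(a);y=c[1]+rr*np.sin(a)
        v=cv2.remap(cv2.GaussianBlur(g,(3,3),0),x.astype(np.float32)[None],y.astype(np.float32)[None],cv2.INTER_LINEAR)[0].astype(float)
        dv=sgn*np.gradient(v);i=dv.argmax()
        if dv[i]>8:out.append((x[i],y[i]))
    return out
def fit(pts,z):
    X=np.array([plane(w,*p,z)[:2] for p in pts])
    for _ in range(4):
        A=np.c_[2*X,np.ones(len(X))];s=np.linalg.lstsq(A,(X**2).sum(1),rcond=None)[0];r=np.sqrt(s[2]+s[:2]@s[:2])
        e=np.abs(np.linalg.norm(X-s[:2],axis=1)-r);X=X[e<max(.0012,2*np.median(e))]
    return s[:2].round(4),round(r,4),len(X),e.mean().round(5)
print('head r.062',fit(edge((183,110),54,72,30,330,-1),.09))
print('lens',fit(edge((183,112),30,45,0,360,1),.091))
print('stage',fit(edge((266,146),22,42,-60,110,1),.046),fit(edge((266,146),22,42,-60,110,-1),.046))
for n,u,v,z in(('knob',95.9,135.3,.112),('idx',153.2,160.9,.0915),('post',240,52,.118),('pivcap',291,8,.12)):print(n,plane(w,u,v,z).round(4))
cv2.imwrite('pics/w2.png',cv2.resize(w['img'][0:190,60:330],None,fx=2.9,fy=2.9,interpolation=cv2.INTER_CUBIC))
E
```

```text
head r.062 (array([ 0.5755, -0.0229]), np.float64(0.06), 59, np.float64(0.00026))
lens (array([ 0.5751, -0.0226]), np.float64(0.0358), 90, np.float64(0.0002))
stage (array([ 0.4215, -0.196 ]), np.float64(0.1225), 4, np.float64(0.00015)) (array([ 0.5349, -0.0994]), np.float64(0.0427), 17, np.float64(0.00034))
knob [0.5515 0.0515 0.112 ]
idx [0.5259 0.0055 0.0915]
post [ 0.6314 -0.0769  0.118 ]
pivcap [ 0.6664 -0.116   0.12  ]
```

View pics/w2.png

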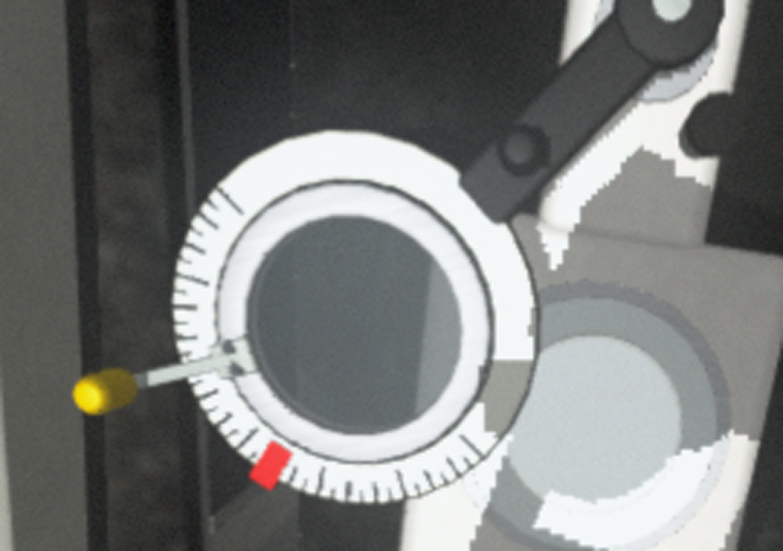

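The crop shows the post top at (525,146) and the pivot cap at (675,8). The lever points left, the red clip is at (271,466), and the stop post is at (710,125).

```bash
python3 - <<'E'
from geo import *
w=grab('wrist');t=grab('top')
c=lambda u,v:(60+(u+.5)/2.9-.5,(v+.5)/2.9-.5)
q=lambda u,v:(150+(u+.5)/5-.5,135+(v+.5)/5-.5)
H=np.array([.5753,-.0228])
for n,a,b in(('P',c(675,8),q(533,57)),('post',c(525,146),q(470,127)),('knob',c(97,394),q(260,255)),('idx',(153.2,160.9),(218,195)),('stagec',c(600,412),q(525,281))):print(n,two(w,a,t,b))
for n,u,v,z in(('P',675,8,.12),('post',525,146,.12),('knobtop',95,394,.123),('stop',715,125,.09),('stage',600,412,.046)):
    X=plane(w,*c(u,v),z)[:2];print(n,X.round(4),'dH',np.linalg.norm(X-H).round(4),'ang',np.degrees(np.arctan2(-(X-H)[1],-(X-H)[0])).round(1))
E
```

```text
P (array([ 0.67254581, -0.1181452 ,  0.10961278]), np.float64(0.0003162067252194976))
post (array([ 0.63521921, -0.07688024,  0.08769891]), np.float64(0.00043055451216925057))
knob (array([0.55177402, 0.05256083, 0.11499538]), np.float64(0.0005684225133693586))
idx (array([0.52562951, 0.00546312, 0.09064845]), np.float64(0.00012914568187667947))
stagec (array([ 0.54455188, -0.10893898,  0.04164955]), np.float64(0.0019347388714522))
P [ 0.6703 -0.1171] dH 0.1339 ang 135.2
post [ 0.6327 -0.0779] dH 0.0796 ang 136.2
knobtop [0.5531 0.0492] dH 0.0754 ang -72.8
stop [ 0.6451 -0.1358] dH 0.1328 ang 121.7
stage [ 0.5454 -0.1097] dH 0.0919 ang 71.0
```

Emit:
move_arm(rows=[[3.14,-0.78,0,0,0,0,-1],[3.14,-0.78,0,0,0,0,-1],[3.14,-0.78,0,0,0,0,-1],[3.14,-0.78,0,0,0,0,-1],[0,0,0,0,0,7,-1],[0,0,0,0,0,7,-1],[0,0,0,0,0,7,-1],[0,0,0,0,0,7,-1],[0,0,0,0,0,7,-1],[0,0,0,0,0,7,-1],[0,0,0,0,0,7,-1],[0,0,3,0,0,0,-1],[0,0,3,0,0,0,-1],[0,0,3,0,0,0,-1],[0,0,3,0,0,0,-1],[0,0,3,0,0,0,-1],[0,0,1.5,0,0,0,-1],[0,0,1.5,0,0,0,-1],[0,0,0,0,0,0,-1]])

```text
time: 3.62
tool_pos: [0.6512, -0.0567, 0.1169]
tool_rot: [0.001, 0.923, -0.384, -0.003]
contact_force: [-0.2, 0.1, -1.4]
gripper_width: -0.003
grasp_force: 0.0
```

```bash
python3 - <<'E'
from geo import *
w=grab('wrist','w3.png');p,R=Rm();print(p,R.round(3),manip.state()['contact_force'])
P=np.array([.6746,-.1215,.12]);po=np.array([.6308,-.078,.12])
print('post in tool mm',(R.T@(po-p)*1000).round(1),'P',(R.T@(P-p)*1000).round(1))
print('post top px',proj(w,po),'tip px',proj(w,p-[0,0,.019]))
E
```

```text
[ 0.65241898 -0.05688791  0.1192191 ] [[ 0.705 -0.709 -0.002]
 [-0.709 -0.705  0.   ]
 [-0.002  0.001 -1.   ]] [-0.31936153 -0.04107148  0.58664923]
post in tool mm [-0.3 30.2 -0.7] P [61.5 29.8 -0.9]
post top px [326.30721767 281.321031  ] tip px [252.33398492 256.54714015]
```

View pics/w3.png

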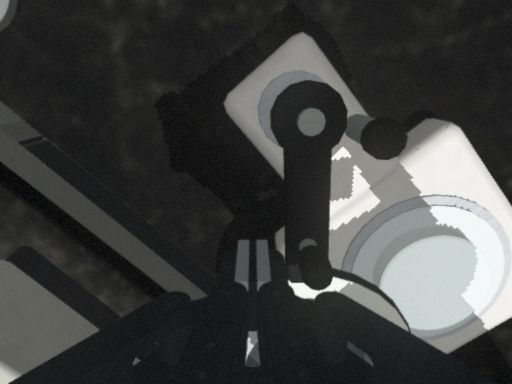

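The handle post is beside the shut fingertips: its top is at about (316,273) and the tips are at (252,250), so a clear gap remains. I'll close it gently.

Emit:
move_arm(rows=[[0,0.3,0,0,0,0,-1],[0,0.3,0,0,0,0,-1],[0,0.2,0,0,0,0,-1],[0,0,0,0,0,0,-1]])

```text
time: 4.0
tool_pos: [0.648, -0.0629, 0.1221]
tool_rot: [-0.0, 0.923, -0.384, 0.001]
contact_force: [0.1, -0.1, -0.7]
gripper_width: 0.002
grasp_force: 0.0
```

Emit:
move_arm(rows=[[0,0.2,0,0,0,0,-1],[0,0.2,0,0,0,0,-1],[0,0,0,0,0,0,-1]])

```text
time: 4.25
tool_pos: [0.6456, -0.0648, 0.1217]
tool_rot: [-0.001, 0.923, -0.384, 0.002]
contact_force: [3.0, 3.0, 2.3]
gripper_width: -0.001
grasp_force: 2.1
```

Emit:
move_arm(rows=[[0,0.2,0,0,0,0,-1],[0,0.2,0,0,0,0,-1],[0,0,0,0,0,0,-1]])

```text
time: 4.5
tool_pos: [0.6426, -0.0678, 0.1215]
tool_rot: [-0.001, 0.923, -0.384, 0.001]
contact_force: [2.8, 2.6, 3.0]
gripper_width: -0.002
grasp_force: 2.2
```

Emit:
move_arm(rows=[[-0.07,0.22,0,0,0,-2,-1],[-0.07,0.22,0,0,0,-2,-1],[-0.07,0.22,0,0,0,-2,-1],[-0.07,0.22,0,0,0,-2,-1],[-0.07,0.22,0,0,0,-2,-1],[-0.07,0.22,0,0,0,-2,-1],[-0.07,0.22,0,0,0,-2,-1],[-0.07,0.22,0,0,0,-2,-1],[-0.07,0.22,0,0,0,-2,-1],[-0.07,0.22,0,0,0,-2,-1],[-0.07,0.22,0,0,0,-2,-1],[-0.07,0.22,0,0,0,-2,-1],[-0.07,0.22,0,0,0,-2,-1],[-0.07,0.22,0,0,0,-2,-1],[-0.07,0.22,0,0,0,-2,-1],[0,0,0,0,0,0,-1]])

```text
time: 5.83
tool_pos: [0.616, -0.0902, 0.1209]
tool_rot: [-0.0, 0.991, -0.132, 0.0]
contact_force: [2.2, 4.2, 3.7]
gripper_width: 0.0
grasp_force: 2.0
```

```bash
python3 - <<'E'
from geo import *
w=grab('wrist','w4.png');t=grab('top');s=grab('scene');p,R=Rm();print(p,R.round(3))
print([ (c,b) for c,b in blobs(t,'y',4) if 180<c[0]<300],[ (c,b) for c,b in blobs(t,'r',4) if 180<c[0]<300 and c[1]<260])
P=np.array([.6746,-.1215,.12]);print('P in tool mm',(R.T@(P-p)*1000).round(1))
E
```

```text
[ 0.61601772 -0.09017288  0.12058777] [[ 0.965 -0.263  0.   ]
 [-0.263 -0.965  0.   ]
 [ 0.    -0.    -1.   ]]
[] [([204.2, 6.2], [202, 6, 5, 2, 6]), ([224.8, 119.9], [223, 118, 5, 6, 9]), ([248.6, 126.3], [233, 122, 29, 10, 110]), ([253.7, 141.1], [228, 124, 42, 32, 260]), ([214.5, 149.5], [214, 147, 2, 6, 6]), ([239.2, 152.2], [238, 152, 3, 2, 4]), ([239.0, 155.0], [237, 154, 5, 3, 5]), ([257.2, 156.0], [256, 154, 4, 6, 13]), ([245.5, 157.0], [243, 157, 6, 1, 6]), ([259.8, 159.2], [258, 157, 5, 5, 8]), ([256.3, 164.3], [254, 161, 7, 6, 15]), ([228.8, 163.0], [227, 162, 4, 3, 5]), ([236.9, 163.7], [234, 163, 7, 3, 9]), ([246.1, 168.0], [240, 165, 12, 7, 35]), ([236.8, 168.8], [234, 167, 7, 4, 13]), ([255.8, 169.8], [253, 168, 7, 5, 15]), ([254.4, 207.8], [253, 206, 4, 5, 13])]
P in tool mm [64.8 14.8  0.6]
```

View pics/w4.png

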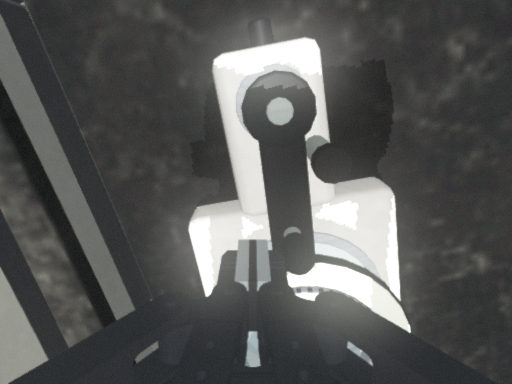

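The arm is nearly in: its edge at (307,160) is close to the stop sleeve at (313,160). I'll go on in small steps and watch the force.

Emit:
move_arm(rows=[[-0.03,0.11,0,0,0,-1,-1],[-0.03,0.11,0,0,0,-1,-1],[-0.03,0.11,0,0,0,-1,-1],[0,0,0,0,0,0,-1]])

```text
time: 6.32
tool_pos: [0.6143, -0.093, 0.1205]
tool_rot: [-0.001, 0.994, -0.106, -0.0]
contact_force: [1.2, 5.1, 4.2]
gripper_width: -0.003
grasp_force: 2.6
```

Emit:
move_arm(rows=[[-0.03,0.11,0,0,0,-1,-1],[-0.03,0.11,0,0,0,-1,-1],[0,0,0,0,0,0,-1]])

```text
time: 6.57
tool_pos: [0.6133, -0.0935, 0.1205]
tool_rot: [-0.002, 0.996, -0.088, -0.0]
contact_force: [0.2, 10.3, 4.8]
gripper_width: 0.002
grasp_force: 5.1
```

Emit:
move_arm(rows=[[0,0.1,0,0,0,0,-1],[0,0,0,0,0,0,-1]])

```text
time: 6.73
tool_pos: [0.6131, -0.0937, 0.1205]
tool_rot: [-0.003, 0.996, -0.089, -0.0]
contact_force: [0.3, 12.2, 5.7]
gripper_width: -0.0
grasp_force: 6.3
```

Emit:
move_arm(rows=[[0,-0.3,0,0,0,0,-1],[0,-1,0,0,0,0,-1],[0,-1.7,0,0,0,0,-1],[0,0,-3,0,0,0,-1],[0,0,-3,0,0,0,-1],[0,0,-3,0,0,0,-1],[0,0,-3,0,0,0,-1],[0,0,-3,0,0,0,-1],[0,0,-3,0,0,0,-1],[-3.2,1.3,0,0,0,0,-1],[-3.2,1.3,0,0,0,0,-1],[-3.2,1.3,0,0,0,0,-1],[-3.2,1.3,0,0,0,0,-1],[-3.2,1.3,0,0,0,0,-1],[0,0,0,0,0,0,-1],[0,0,0,0,0,0,-1]])

```text
time: 8.07
tool_pos: [0.4479, -0.1031, 0.2996]
tool_rot: [0.001, 0.996, -0.09, -0.0]
contact_force: [0.3, -0.8, -0.9]
gripper_width: -0.003
grasp_force: 0.0
```

```bash
cat > circ.py <<'E'
from geo import *
def edge(w,g,c,r0,r1,a0,a1,sgn):
    out=[];b=cv2.GaussianBlur(g,(3,3),0)
    for a in np.radians(np.arange(a0,a1,4)):
        rr=np.arange(r0,r1,.5);x=c[0]+rr*np.cos(a);y=c[1]+rr*np.sin(a)
        v=cv2.remap(b,x.astype(np.float32)[None],y.astype(np.float32)[None],cv2.INTER_LINEAR)[0].astype(float)
        dv=sgn*np.gradient(v);i=dv.argmax()
        if dv[i]>8:out.append((x[i],y[i]))
    return out
def fit(w,pts,z):
    X=np.array([plane(w,*p,z)[:2] for p in pts])
    for _ in range(5):
        A=np.c_[2*X,np.ones(len(X))];s=np.linalg.lstsq(A,(X**2).sum(1),rcond=None)[0];r=np.sqrt(s[2]+s[:2]@s[:2])
        e=np.abs(np.linalg.norm(X-s[:2],axis=1)-r);X=X[e<max(.0012,2*np.median(e))]
    return s[:2].round(4),round(r,4),len(X)
E
python3 - <<'E'
from circ import *
w=grab('wrist','w5.png');p,R=Rm();print(p,R.round(3),blobs(w,'y'),blobs(w,'r'))
g=cv2.cvtColor(w['img'],cv2.COLOR_BGR2GRAY)
c=proj(w,(.535,-.11,.09));print(c)
print(fit(w,edge(w,g,c,50,76,0,360,-1),.09),fit(w,edge(w,g,c,28,48,0,360,1),.091),fit(w,edge(w,g,c,28,48,0,360,-1),.091))
E
```

```text
[ 0.44889047 -0.10296508  0.29986851] [[ 0.984 -0.178 -0.   ]
 [-0.178 -0.984 -0.001]
 [-0.     0.001 -1.   ]] [([203.5, 150.6], [196, 143, 16, 16, 179])] [([256.8, 128.0], [251, 120, 12, 17, 128])]
[244.00420797  72.27996308]
(array([ 0.5298, -0.108 ]), np.float64(0.0592), 84) (array([ 0.5346, -0.1105]), np.float64(0.0413), 48) (array([ 0.5333, -0.1101]), np.float64(0.0384), 31)
```

View pics/w5.png

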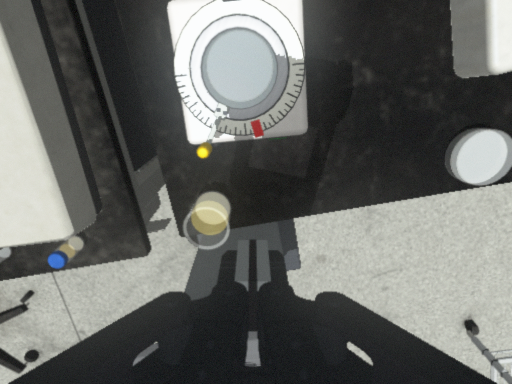

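The swing arm is in, with the ring over the stage. The knob is at (203,151), the red index at (257,128) and the beaker at (208,220).

```bash
cat > lev.py <<'E'
from circ import *
S=np.array([.534,-.110])
def ang(X,S=S): d=np.array(X)[:2]-S; return np.degrees(np.arctan2(-d[1],-d[0])),np.linalg.norm(d)*1000
E
python3 - <<'E'
from lev import *
w=grab('wrist');t=grab('top');p,R=Rm()
print([c for c,b in blobs(t,'y',4) if 225<c[0]<270],[c for c,b in blobs(t,'r',4) if 225<c[0]<280 and 180<c[1]<230])
print('idx',ang(plane(w,256.8,128,.0915)),'knob',ang(plane(w,203.5,151,.117)))
g=cv2.cvtColor(w['img'],cv2.COLOR_BGR2GRAY);c=proj(w,(.534,-.11,.093))
for lo,hi in((28,40),(38,50)):
  for s in(1,-1):
    e=edge(w,g,c,lo,hi,-200,20,s);print(lo,s,fit(w,e,.093))
k=np.array([*plane(w,203.5,151,.117)[:2],.12]);print('knob',k,'in tool mm',R.T@(k-p)*1000)
ty=two(w,(203.5,150.6),t,[c for c,b in blobs(t,'y',4) if 225<c[0]<270][0]) ;print(ty)
E
```

```text
[[239.9, 210.1]] [[279.1, 182.7], [243.8, 192.2], [257.9, 198.1], [242.5, 204.2], [251.0, 207.9]]
idx (np.float64(2.820351713592657), np.float64(50.57438852483442)) knob (np.float64(-39.812654987956854), np.float64(76.88812224352128))
28 1 (array([ 0.5474, -0.1305]), np.float64(0.0102), 7)Traceback (most recent call last):
  File "<stdin>", line 8, in <module>
  File "circ.py", line 13, in fit
    A=np.c_[2*X,np.ones(len(X))];s=np.linalg.lstsq(A,(X**2).sum(1),rcond=None)[0];r=np.sqrt(s[2]+s[:2]@s[:2])
                                                     ~~~~~~~~~~^^^
    return umr_sum(a, axis, dtype, out, keepdims, initial, where)
numpy.exceptions.AxisError: axis 1 is out of bounds for array of dimension 1
```

```bash
cat >> lev.py <<'E'
def hough(w,c0,bands=((34,42),(44,52),(58,70))):
    g=cv2.cvtColor(w['img'],cv2.COLOR_BGR2GRAY)
    for lo,hi in bands:
        for acc in (30,20,12):
            h=cv2.HoughCircles(g,cv2.HOUGH_GRADIENT,1,3,param1=80,param2=acc,minRadius=lo,maxRadius=hi)
            if h is None: continue
            L=[x for x in h[0] if np.hypot(*(x[:2]-c0))<20]
            if L:
                for x in L[:3]: print(lo,acc,x.round(1),plane(w,x[0],x[1],.091).round(4))
                break
E
python3 - <<'E'
from lev import *
w=grab('wrist');c=proj(w,(.537,-.109,.091));print(c);hough(w,c)
f=np.array(w['mtx']);print(f[0,0],w['k1'],(-np.array(w['R']).T@w['t']).round(4))
print('idx',plane(w,256.8,128,.0915),'knob',plane(w,203.5,151,.117))
g=cv2.cvtColor(w['img'],cv2.COLOR_BGR2GRAY)
print('row67',g[67,165:315:2].tolist());print('col240',g[0:145:2,240].tolist())
t=grab('top');print('idx top',plane(t,251.,207.9,.0915),'knob top',plane(t,239.9,210.1,.119), two(w,(256.8,128),t,(251,207.9)),two(w,(203.5,150.6),t,(239.9,210.1)))
E
```

```text
[243.71072157  72.26290713]
34 30 [240.5  68.5  39.2] [ 0.5407 -0.1067  0.091 ]
34 30 [244.5  67.5  36.8] [ 0.5409 -0.1105  0.091 ]
34 30 [238.5  72.5  37. ] [ 0.5377 -0.1042  0.091 ]
44 30 [240.5  71.5  50.3] [ 0.5382 -0.1062  0.091 ]
44 30 [236.5  69.5  51.4] [ 0.5406 -0.1029  0.091 ]
44 30 [240.5  67.5  49.2] [ 0.5416 -0.1068  0.091 ]
58 30 [242.5  62.5  67.2] [ 0.5455 -0.1095  0.091 ]
58 30 [236.5  60.5  61.7] [ 0.5482 -0.1044  0.091 ]
58 30 [228.5  70.5  58.4] [ 0.541  -0.0954  0.091 ]
335.1222487257401 0.01832415725304021 [ 0.528  -0.1156  0.4222]
idx [ 0.48436734 -0.11209588  0.0915    ] knob [ 0.47574781 -0.06036346  0.117     ]
row67 [69, 74, 73, 74, 75, 144, 251, 252, 252, 252, 252, 252, 249, 154, 243, 247, 250, 251, 225, 141, 165, 178, 199, 198, 198, 198, 202, 200, 199, 199, 200, 202, 197, 200, 196, 201, 196, 199, 199, 197, 195, 197, 195, 195, 196, 193, 195, 195, 194, 192, 194, 192, 191, 194, 179, 155, 142, 136, 144, 144, 142, 138, 86, 165, 135, 127, 144, 165, 163, 165, 85, 60, 59, 55, 48]
col240 [108, 158, 253, 253, 253, 253, 253, 252, 174, 220, 246, 246, 249, 250, 237, 135, 174, 196, 198, 200, 200, 200, 199, 196, 196, 199, 199, 197, 196, 197, 198, 199, 197, 197, 196, 196, 196, 197, 197, 198, 196, 198, 197, 199, 199, 198, 198, 200, 198, 198, 197, 190, 163, 160, 162, 132, 148, 146, 142, 138, 122, 116, 171, 170, 168, 167, 152, 148, 94, 136, 128, 73, 56]
idx top [ 0.48125779 -0.09478637  0.0915    ] knob top [ 0.47143573 -0.0615576   0.119     ] (array([ 0.48296943, -0.10333804,  0.08039487]), np.float64(0.01727996901417205)) (array([ 0.47389333, -0.05990175,  0.10703823]), np.float64(0.0027086173225585753))
```

Emit:
move_arm(rows=[[1.7,-3.9,0,0,0,0,-1],[1.7,-3.9,0,0,0,0,-1],[0,0,0,0,0,6.2,-1],[0,0,0,0,0,6.2,-1],[0,0,0,0,0,6.2,-1],[0,0,0,0,0,6.2,-1],[0,0,3,0,0,0,-1],[0,0,3,0,0,0,-1],[0,0,3,0,0,0,-1],[0,0,3,0,0,0,-1],[0,0,3,0,0,0,-1],[0,0,1.5,0,0,0,-1],[0,0,1.1,0,0,0,-1],[0,0,0,0,0,0,-1]])

```text
time: 9.48
tool_pos: [0.4943, -0.0328, 0.1212]
tool_rot: [0.0, 0.954, -0.3, -0.003]
contact_force: [-0.6, 1.3, -0.9]
gripper_width: 0.0
grasp_force: 0.0
```

```bash
python3 - <<'E'
from lev import *
w=grab('wrist');p,R=Rm();print(p,R.round(3),manip.state()['contact_force'],blobs(w,'y'),blobs(w,'r'))
for X in((.4763,-.0612,.12),(.541,-.1065,.12)):print((R.T@(np.array(X)-p)*1000).round(1),proj(w,X))
E
```

```text
[ 0.49545368 -0.0330661   0.12326459] [[ 0.819 -0.573 -0.002]
 [-0.573 -0.819  0.   ]
 [-0.002  0.001 -1.   ]] [ 0.49769589 -0.19876202  0.26148347] [([331.5, 267.0], [315, 244, 35, 46, 1085])] [([407.2, 175.7], [391, 158, 34, 35, 614])]
[ 0.4 34.   3.3] [334.58830334 274.06081045]
[79.4 34.1  3.1] [352.36032384  75.39807217]
```

Emit:
move_arm(rows=[[0,0.4,0,0,0,0,-1],[0,0.4,0,0,0,0,-1],[0,0.3,0,0,0,0,-1],[0,0.3,0,0,0,0,-1],[0,0,0,0,0,0,-1]])

```text
time: 9.95
tool_pos: [0.4878, -0.0455, 0.1252]
tool_rot: [0.0, 0.954, -0.301, 0.001]
contact_force: [-0.5, 0.0, 0.1]
gripper_width: -0.001
grasp_force: 0.0
```

```bash
cat > chk.py <<'E'
from lev import *
S=np.array([.541,-.1065])
w=grab('wrist');p,R=Rm();s=manip.state();print(s['time'],p.round(4),s['contact_force'].round(1) if hasattr(s['contact_force'],'round') else s['contact_force'])
y=max(blobs(w,'y'),key=lambda b:b[1][4]);r=max([b for b in blobs(w,'r') if b[1][4]>60],key=lambda b:b[1][4]) ;print(y,r)
# knob: centroid at mid-height ; index at clip plane
k=plane(w,*y[0],.111);i=plane(w,*r[0],.0915)
print('knob',ang(k,S),'idx',ang(i,S),'knob tool mm',(R.T@(np.array([*k[:2],.12])-p)*1000).round(1),'S tool',(R.T@(np.array([*S,.12])-p)*1000).round(1))
E
python3 chk.py
```

```text
10.0 [ 0.4878 -0.0452  0.125 ] [-0.6  0.1 -0.3]
([298.6, 266.0], [284, 244, 31, 45, 991]) ([374.0, 177.5], [358, 161, 33, 34, 579])
knob (np.float64(-34.37761512664855), np.float64(80.96112691156202)) idx (np.float64(5.868264242999568), np.float64(58.35218505739815)) knob tool mm [-2.2 20.6  5. ] S tool [78.8 19.6  5.1]
```

Emit:
move_arm(rows=[[-0.07,0.28,0,0,0,-2,-1],[-0.07,0.28,0,0,0,-2,-1],[-0.07,0.28,0,0,0,-2,-1],[-0.07,0.28,0,0,0,-2,-1],[-0.07,0.28,0,0,0,-2,-1],[0,0,0,0,0,0,-1]])

```text
time: 10.5
tool_pos: [0.4775, -0.0552, 0.1247]
tool_rot: [-0.0, 0.976, -0.216, 0.0]
contact_force: [-0.2, 0.1, 0.6]
gripper_width: 0.004
grasp_force: 0.0
```

```bash
python3 chk.py
```

```text
10.55 [ 0.4775 -0.0551  0.1246] [-0.7  0.6 -0.2]
([296.2, 265.8], [282, 244, 29, 45, 914]) ([356.7, 188.9], [342, 172, 30, 34, 564])
knob (np.float64(-25.449743933602043), np.float64(80.98687757568848)) idx (np.float64(5.8102998360694595), np.float64(58.37794805646303)) knob tool mm [-1.7 19.1  4.6] S tool [79.3 19.7  4.6]
```

Emit:
move_arm(rows=[[-0.07,0.28,0,0,0,-2,-1],[-0.07,0.28,0,0,0,-2,-1],[-0.07,0.28,0,0,0,-2,-1],[-0.07,0.28,0,0,0,-2,-1],[-0.07,0.28,0,0,0,-2,-1],[-0.07,0.28,0,0,0,-2,-1],[-0.07,0.28,0,0,0,-2,-1],[-0.07,0.28,0,0,0,-2,-1],[-0.07,0.28,0,0,0,-2,-1],[-0.07,0.28,0,0,0,-2,-1],[-0.07,0.28,0,0,0,-2,-1],[-0.07,0.28,0,0,0,-2,-1],[-0.04,0.14,0,0,0,-1,-1],[0,0,0,0,0,0,-1]])

```text
time: 11.72
tool_pos: [0.461, -0.0868, 0.1244]
tool_rot: [0.0, 1.0, -0.0, 0.0]
contact_force: [-0.2, -0.2, 0.3]
gripper_width: -0.0
grasp_force: 0.1
```

```bash
python3 chk.py
```

```text
11.7667 [ 0.4609 -0.0868  0.1244] [ 0.4 -0.1 -0.2]
([296.2, 265.5], [282, 243, 29, 45, 888]) ([307.3, 204.9], [299, 189, 18, 31, 488])
knob (np.float64(-0.6247508322685873), np.float64(80.99305459896509)) idx (np.float64(5.977842706961132), np.float64(58.98227910701657)) knob tool mm [-0.9 18.9  4.4] S tool [80.1 19.7  4.4]
```

Emit:
move_arm(rows=[[-0.04,0.14,0,0,0,-1,-1],[-0.04,0.14,0,0,0,-1,-1],[-0.04,0.14,0,0,0,-1,-1],[-0.04,0.14,0,0,0,-1,-1],[0,0,0,0,0,0,-1]])

```text
time: 12.18
tool_pos: [0.4593, -0.0926, 0.1243]
tool_rot: [0.0, 0.999, 0.035, -0.0]
contact_force: [0.6, 0.8, -0.2]
gripper_width: -0.0
grasp_force: 0.2
```

```bash
python3 chk.py; python3 - <<'E'
from lev import *
w=grab('wrist');h=cv2.cvtColor(w['img'],cv2.COLOR_BGR2HSV)
m=cv2.inRange(h,(0,130,80),(8,255,255))|cv2.inRange(h,(172,130,80),(180,255,255))
for v in range(176,232,5):
    x=np.flatnonzero(m[v,260:380]);g=w['img'][v,262:352:3].mean(-1).astype(int)
    print(v,(x.min()+260,x.max()+260,len(x)) if len(x) else None,g.tolist())
E
```

```text
12.2333 [ 0.4593 -0.0925  0.1243] [-0.3 -0.7  0.2]
([296.1, 265.0], [282, 243, 29, 45, 889]) ([302.8, 205.4], [298, 190, 10, 30, 230])
knob (np.float64(3.3921013466814056), np.float64(80.96639442727545)) idx (np.float64(7.854238602179354), np.float64(59.31326796034203)) knob tool mm [-0.5 18.8  4.3] S tool [80.5 19.6  4.3]
176 None [100, 110, 112, 114, 112, 112, 109, 79, 59, 57, 87, 99, 93, 56, 56, 85, 114, 112, 112, 112, 111, 109, 73, 60, 133, 143, 140, 136, 136, 135]
181 None [141, 134, 67, 61, 55, 63, 80, 90, 63, 65, 95, 100, 95, 61, 65, 77, 68, 68, 65, 67, 138, 141, 140, 138, 139, 137, 137, 136, 136, 129]
186 None [136, 135, 137, 136, 137, 138, 138, 90, 102, 97, 96, 98, 96, 93, 101, 124, 137, 137, 138, 138, 135, 135, 127, 72, 137, 139, 136, 134, 138, 120]
191 (np.int64(300), np.int64(306), 7) [137, 137, 137, 138, 134, 40, 138, 132, 129, 86, 97, 101, 93, 76, 70, 93, 137, 137, 138, 138, 135, 136, 136, 48, 131, 136, 135, 99, 136, 133]
196 (np.int64(300), np.int64(306), 7) [137, 134, 135, 135, 120, 75, 135, 137, 135, 81, 101, 97, 92, 60, 66, 92, 137, 44, 135, 135, 136, 136, 137, 126,
[... 389 characters left out ...]
.int64(299), np.int64(307), 9) [47, 40, 31, 42, 41, 43, 42, 39, 37, 88, 98, 95, 85, 59, 52, 57, 37, 41, 37, 45, 40, 42, 41, 39, 34, 35, 42, 58, 66, 85]
216 (np.int64(299), np.int64(307), 9) [38, 40, 37, 37, 31, 39, 38, 35, 39, 89, 97, 95, 73, 60, 56, 55, 32, 36, 38, 37, 39, 39, 43, 35, 28, 37, 31, 34, 29, 32]
221 None [36, 32, 36, 35, 38, 37, 36, 41, 38, 89, 97, 97, 53, 37, 30, 32, 35, 37, 38, 43, 39, 40, 37, 28, 29, 31, 26, 28, 30, 28]
226 None [41, 39, 42, 43, 36, 37, 37, 37, 42, 89, 99, 96, 47, 31, 34, 40, 37, 36, 40, 34, 36, 38, 31, 29, 30, 27, 23, 23, 30, 23]
231 None [25, 41, 36, 34, 33, 30, 34, 34, 40, 90, 96, 91, 43, 32, 32, 32, 36, 37, 33, 29, 34, 26, 27, 27, 26, 30, 23, 31, 28, 22]
```

Emit:
move_arm(rows=[[-0.04,0.16,0,0,0,-1.15,-1],[-0.04,0.16,0,0,0,-1.15,-1],[0,0,0,0,0,0,-1]])

```text
time: 12.53
tool_pos: [0.4588, -0.0958, 0.1243]
tool_rot: [0.0, 0.998, 0.056, -0.0]
contact_force: [-0.2, 0.6, 0.6]
gripper_width: 0.001
grasp_force: 0.2
```

```bash
python3 chk.py
```

```text
12.5833 [ 0.4588 -0.0958  0.1243] [-0.4  0.6  0.3]
([296.1, 264.9], [283, 242, 28, 46, 888]) ([300.5, 205.6], [298, 191, 5, 29, 108])
knob (np.float64(5.646589620630132), np.float64(80.92828539463629)) idx (np.float64(8.991671153367228), np.float64(59.37438248087703)) knob tool mm [-0.4 18.8  4.3] S tool [80.5 19.7  4.3]
```

Emit:
move_arm(rows=[[0,-0.5,0,0,0,0,-1],[0,-1.5,0,0,0,0,-1],[0,-2,0,0,0,0,-1],[0,0,-3,0,0,0,-1],[0,0,-3,0,0,0,-1],[0,0,-3,0,0,0,-1],[0,0,-3,0,0,0,-1],[-3,1,0,0,0,0,-1],[-1,1.5,0,0,0,0,-1],[0,2,0,0,0,0,-1],[0,2,0,0,0,0,-1],[0,0,0,0,0,0,-1],[0,0,0,0,0,0,-1]])

```text
time: 13.67
tool_pos: [0.4217, -0.1251, 0.2442]
tool_rot: [-0.0, 0.999, 0.054, -0.0]
contact_force: [-0.2, 1.0, -0.3]
gripper_width: -0.001
grasp_force: 0.0
```

```bash
python3 chk.py; python3 - <<'E'
from lev import *
w=grab('wrist','w6full.png');p=proj(w,(.485,-.112,.093)).astype(int);print(p)
y0=max(p[1]-75,0);x0=p[0]-75
print('crop',x0,y0);cv2.imwrite('pics/w6.png',cv2.resize(w['img'][y0:y0+125,x0:x0+160],None,fx=4.8,fy=4.8,interpolation=cv2.INTER_CUBIC))
E
```

```text
13.7167 [ 0.4217 -0.1246  0.2441] [-0.2  0.3  0.7]
[247 101]
crop 172 26Traceback (most recent call last):
  File "chk.py", line 4, in <module>
    y=max(blobs(w,'y'),key=lambda b:b[1][4]);r=max([b for b in blobs(w,'r') if b[1][4]>60],key=lambda b:b[1][4]) ;print(y,r)
                                               ~~~^^^^^^^^^^^^^^^^^^^^^^^^^^^^^^^^^^^^^^^^^^^^^^^^^^^^^^^^^^^^^^
ValueError: max() iterable argument is empty
```

View pics/w6.png

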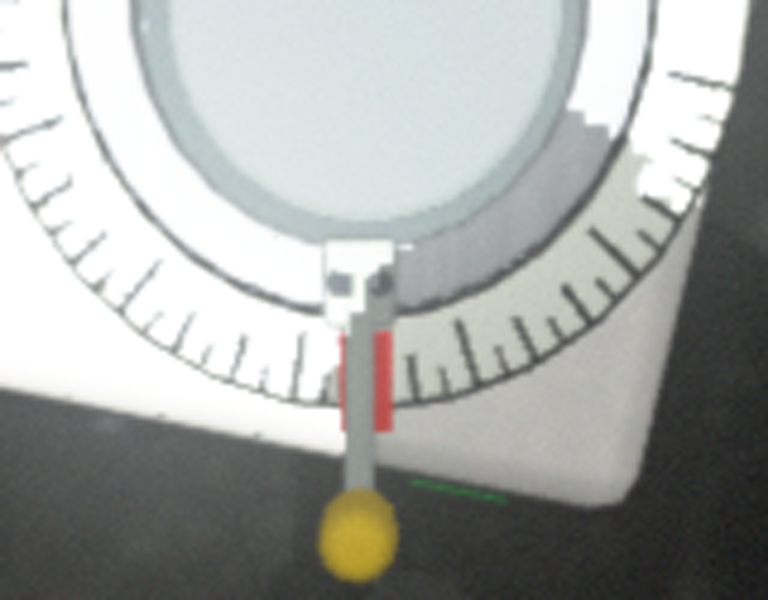

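The picture shows the red clip at columns 342–392 (centre 367) and the bar at 347–375 (centre 361). The lever is about 1 degree short, so I'll measure it and nudge.

```bash
cat > fine.py <<'E'
from lev import *
S=np.array([.541,-.1065])
w=grab('wrist');p,R=Rm();im=w['img'].astype(int)
ra=im[...,2]-im[...,1]   # redness
I=np.array([S[0]-.059*np.cos(np.radians(6)),S[1]-.059*np.sin(np.radians(6)),.0925])
c=proj(w,I);v0=int(round(c[1]));res=[]
for v in range(v0-6,v0+7):
    x=np.arange(int(c[0])-14,int(c[0])+15);r=ra[v,x];on=x[r>45]
    if len(on)<2: continue
    L,Rr=on.min(),on.max();mid=x[(x>L)&(x<Rr)&(ra[v,x]<45)]
    def sub(i,s): # subpixel crossing at 45 outward
        a,b=ra[v,i],ra[v,i+s];return i+s*(a-45)/(a-b)
    eL,eR=sub(L,-1),sub(Rr,1)
    if len(mid): bL,bR=sub(mid.min()-1,1),sub(mid.max()+1,-1)
    else: continue
    q=lambda u,z:plane(w,u,v,z)
    res.append((ang(q((eL+eR)/2,.0915),S)[0],ang(q((bL+bR)/2,.097),S)[0],(eR-eL),(bR-bL)))
print(c,np.array(res).round(2))
y=max(blobs(w,'y'),key=lambda b:b[1][4]);print('knob',ang(plane(w,*y[0],.117),S))
P=np.array([.4588,-.0958,.1243]);print('back to contact, tool mm',(R.T@(P-p)*1000).round(2),p.round(4))
E
python3 fine.py
```

```text
[248.0454295 105.1489911] [[ 6.04  5.03 10.98  6.5 ]
 [ 6.02  5.04 11.08  6.53]
 [ 6.03  5.07 11.26  6.5 ]
 [ 6.09  5.02 11.12  6.61]
 [ 6.13  4.99 11.01  6.75]
 [ 6.14  4.99 10.99  6.68]
 [ 6.13  5.03 11.05  6.64]
 [ 6.14  5.01 11.01  6.69]
 [ 6.13  5.05 11.    6.76]
 [ 6.1   5.1  11.1   6.6 ]
 [ 6.09  5.19 11.19  6.41]
 [ 6.11  5.18 11.1   6.45]
 [ 6.1   5.28 11.06  6.14]]
knob (np.float64(5.535179435231275), np.float64(80.6326578669746))
back to contact, tool mm [ 39.97 -24.   119.82] [ 0.4218 -0.1241  0.2441]
```

Emit:
move_arm(rows=[[0,-3.5,0,0,0,0,-1],[0,-3,0,0,0,0,-1],[2,0,0,0,0,0,-1],[2,0,0,0,0,0,-1],[0,0,3,0,0,0,-1],[0,0,3,0,0,0,-1],[0,0,3,0,0,0,-1],[0,0,2,0,0,0,-1],[0,0,1,0,0,0,-1],[0,0,0,0,0,0,-1],[0,2,0,0,0,0,-1],[0,1,0,0,0,0,-1],[0,0.5,0,0,0,0,-1],[0,0.4,0,0,0,0,-1],[0,0.15,0,0,0,0,-1],[0,0.1,0,0,0,0,-1],[0,0,0,0,0,0,-1]])

```text
time: 15.23
tool_pos: [0.4591, -0.097, 0.1246]
tool_rot: [-0.0, 0.998, 0.055, 0.0]
contact_force: [1.0, -0.2, -0.6]
gripper_width: -0.001
grasp_force: 0.0
```

Emit:
move_arm(rows=[[0,-0.5,0,0,0,0,-1],[0,-1.5,0,0,0,0,-1],[0,-2.15,0,0,0,0,-1],[0,0,-3,0,0,0,-1],[0,0,-3,0,0,0,-1],[0,0,-3,0,0,0,-1],[0,0,-3,0,0,0,-1],[-3,1,0,0,0,0,-1],[-1,1.5,0,0,0,0,-1],[0,2,0,0,0,0,-1],[0,2,0,0,0,0,-1],[0,0,0,0,0,0,-1],[0,0,0,0,0,0,-1]])

```text
time: 16.32
tool_pos: [0.4216, -0.1248, 0.2441]
tool_rot: [-0.0, 0.999, 0.054, -0.0]
contact_force: [-0.3, 0.6, -0.6]
gripper_width: -0.003
grasp_force: 0.0
```

```bash
python3 fine.py
```

```text
[247.29924596 104.91001967] [[ 5.93  6.03 11.38  6.24]
 [ 5.95  6.03 11.37  6.24]
 [ 6.12  6.12 11.08  6.4 ]
 [ 6.1   6.08 11.36  6.43]
 [ 6.09  6.09 11.41  6.41]
 [ 6.11  6.08 11.44  6.38]
 [ 6.09  6.07 11.44  6.39]
 [ 6.11  6.09 11.45  6.35]
 [ 6.12  6.15 11.45  6.17]
 [ 6.17  6.16 11.38  6.09]
 [ 6.26  6.16 11.4   6.1 ]
 [ 6.24  6.15 11.28  6.14]
 [ 6.26  6.15 11.08  6.08]]
knob (np.float64(6.515012529280617), np.float64(80.65848887199232))
back to contact, tool mm [ 40.11 -24.16 119.74] [ 0.4216 -0.1243  0.244 ]
```

```bash
python3 -c "
from plant import manip
print(manip.job_done())"
```

```text
the job is handed in; nothing more can be done
None
```

The swing arm is in against its stop and the lever's pointer measures within about 0.1° of the red index; I handed the job in at about 16 s, with the gripper clear and no verdict shown.

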